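# Walk a heavy die set home into its nest and drop the locking bar

## Robot

A 6-joint arm with a two-finger parallel gripper is mounted at the origin on a cart in front of the work surface, level with it; the furniture and walls round the work are solid. World frame = base frame: x ahead of the robot, y to its left, z up, the work surface at z = 0. Lengths are in m, angles in rad, forces in N, time in s.
With the tool pointing down it reaches from about 0.3 to 0.875 m from the base axis. Payload 6.4 kg.
Tool frame: the origin (TCP) lies midway between the tips of the shut fingers; the grasp point (between the pads) lies 19 mm behind it; z points along the fingers, y is the line along which they close (so a half turn about z gives the same grasp; the last joint's range is limited). The gripper opens to 85 mm and grips with 20 to 120 N. Pads are 22 mm wide; open, the fingers measure 114 mm over their backs; the gripper's body (76 mm by 85 mm) begins 54 mm behind the grasp point. The pads swing forward as they close: fully open they stand 13 mm farther back than shut.
Start: joints at [-1.516, 0.181, 1.607, -0, 1.354, -0.206], TCP at [0.148, -0.556, 0.193] pointing down, gripper open.
Joint ranges: [-2.99, 2.99], [-0.89, 2.07], [0.3, 2.58], [-1.14, 4.28], [0, 2.63], [-3.12, 3.12]. Speed limits (rad/s): [2.57, 2.57, 3.01, 3.14, 3.14, 3.14].

## Interface

Orientations are given as a unit quaternion [w, x, y, z].
In Python, from bench import ctrl gives the robot as it stands. The module is installed in compiled form; this text tells all that it offers.
- The arm moves only by the tool move_arm, never from a script. Its argument "plan" is one flat list of numbers, 6 for each row, row after row: the shift along the world's x, y, z in units of 50 mm (1.0 is 50 mm), then the turn, a rotation vector about the world's x, y, z in rad. A call has 1 to 10 rows; each row is the pose to reach, as a shift and turn from the pose commanded when the call began; what a row does not reach only later rows make up. A row lasts 1/8 s, in which the tool goes at most 62.5 mm and 10.7 degrees, less where a joint would pass 70% of its speed; a pose out of reach is approached as far as the arm can. A call with a gripper value outside its range is refused whole. "grip" is the finger opening in mm, from 0 to 85.4, set as the call begins (left out, the last holds). The fingers move at their own pace and stop on an object; the grip force is fixed at half the most. Time passes only in rows, so rows that repeat a pose let the fingers close. It gives the time, the measured TCP pose, the force, the opening and the grip force at its end, in the units of the state.
- ctrl.get_obs(): the state, without advancing time (a new reading comes with each control period).
- ctrl.camera(name): name is "scene" or "top" or "wrist"; returns a dict with "pixels" (384x512x3 uint8, red, green, blue), "fx", "fy", "cx", "cy" (pixels), "origin" and "attitude" of the camera in the world. Camera axes: x right, y down, z forward; pixel columns grow to the right and rows downward; lengths in m; the calibration is good to about 2 mm. The wrist camera is an equidistant fisheye: a pixel r from the principal point sees the ray r / f radians off the axis. A picture is of the moment at which its call begins. There is no depth.
- ctrl.hand_in(): hands the job in; it is judged then, once.
The state is a dict: "time_s": time; "q": joint angles; "dq": joint speeds; "joint_efforts": joint torques, N m; "eef_pos": TCP position; "eef_rot": TCP orientation; "wrist_force": force on the tool from outside, world axes, zero at the start; "torque": the same for the moment, N m; "opening": opening from 0.0 (shut) to 1.0 (fully open); "grasp_force": force on a finger pad.
Only numpy, scipy, OpenCV 4.12 (cv2) and the standard library are available. Lean on these libraries where they do the work, as an engineer would, in place of code of your own. Each camera call takes 0.05 s, during which the arm holds its last target. There are 200 camera calls.

## Task

Slide the heavy die set back across its bolster plate until it is bedded firmly and squarely against the rear fence between the two side cheeks, then swing the drop bar fully down across its front to lock it in. Never push on the die set with more than 24 N, because a harder shove shifts its ground insert; that is too little to slide it straight, so walk it back by pushing its left and right front corners in turn. Leave it flat on the plate and leave the other things on the bench where they are.

Things in the scene. Friction and masses are not known exactly. Their poses are not given: they have to be found in the camera images.
- die_set: Heavy bare-steel lower half of a rear-pillar die set, 4.7 kg: a shoe 90 (x) x 200 (y) x 30 mm on two low parallels, its faces 16 to 46 mm above the plate. Two pillars, 19 mm thick, at x +24, y +-74 reach 124 mm up; the die block in the middle, behind x = -18, reaches 78. Origin: centre of its underside; x to its rear (pillar side), y to its left, z up.
- die_front (a point): Centre of the shoe's flat, oiled front face (the one to push; 200 mm wide in y, 30 mm high; friction 0.15), 45 mm in front of the die set's origin and 31 mm above the plate; axes of the die set. Sliding it straight takes 25 to 32 N; a push near a front corner takes 11 to 17 N and turns it about a point near the other parallel (parallels under y = +-42, 54 mm long).
- bolster: The fixed grey bolster plate the die set stands on, 215 x 316 x 12 mm. Origin on the bench right under the nest's centre; x points from its open front to the rear fence, y to the left, z up. Its top is at z = 12 mm and reaches from x = -135 to +80 mm.
- nest (a point): Point on the plate's top where the die set's origin lies when it is home, with the axes it then has (same as the bolster's). Two fixed dark cheeks, 34 mm high, flank the nest: inner faces at y = +-103 mm (3 mm from the shoe) from x = +23 mm back to the fence; in front of that they flare gently outward, to 110 mm at x = -10 mm.
- rear_fence: The fixed dark bar, 226 mm long (y), 16 mm thick, 40 mm high, across the rear of the nest. Origin: centre of its underside; its front face, 8 mm in front of that, is 45 mm behind the nest point, so the shoe's rear face lies on it when the die set is home.
- drop_bar (a joint): Hinge of the drop bar, rad. 0: bar down, lying level along the front of the nest, 3 mm in front of a die set that is home; pi/2: bar upright; more: leaning outward to the right (up to 2.5). Starts open at 1.9 to 2.2. It is stiff (0.12 N m) and stays where it is left. If the die set is not home the bar lands on the shoe instead of going down.
- drop_bar_hinge (a point): Axis of the drop bar's hinge, fixed on the bolster in a small clevis at the front right, x = -54, y = -146, z = 42 mm in the bolster's frame; the axis runs along the bolster's x. The clevis is 30 mm wide and reaches z = 50 mm.
- drop_bar_tip (a point): Centre of the bar's end, 106 mm from the hinge, where it carries a black grip pin 18 mm in diameter, 22 mm long along the hinge axis (from 16 mm in front of this point to 6 mm behind it). The bar is bright steel, 12 x 12 mm in section. Down, it points to the bolster's +y.
- hex_key: Bystander: dark L-shaped hex key, 30 x 84 x 6 mm, on the bench just behind the bolster. Origin at its underside.
- terminal_tin: Bystander: round open tin of terminals, 67 mm wide, 22 mm high, near the bench's front edge on the right. Origin at its underside.
- spare_anvil: Bystander: dark steel block 24 x 34 x 30 mm on the bench at the front left corner of the bolster. Origin at its underside.
- cutters: Bystander: flush cutters with two curved handles, 51 x 110 x 13 mm, lying along the bench's front edge. Origin at its underside.
- parts_bin: Bystander: small open-fronted parts bin, 104 x 74 x 45 mm, at the bench's front edge on the left. Origin at its underside.

How it is judged:
By the outcome, as a careful person would: the job done as asked, in the order asked, and still so for the second after the job is handed in, with the robot touching nothing.
It also fails if it takes over 72 s, if anything falls off the work surface, if the arm or the gripper's body presses on something with over 40 N, if the wrist force passes 120 N, or if a joint passes its speed limit or range.

## Working session

There is one attempt and no reset: what is moved stays moved. The work goes in short steps, Python scripts to look and compute and a tool call to move; the robot and the scene stay as the last step left them, time stands still between calls to the robot, and variables do not carry over. Pictures are saved under pics/ and viewed, at most 10 in all, crops included, and the job is handed in when it is done.

Besides the shell and the picture viewer there is one more tool, called after ">>>" as name(argument=value, ...) on one line, values as JSON. move_arm: Moves the arm, as the interface text tells. Its arguments: {"type":"object","properties":{"plan":{"type":"array"},"grip":{"type":"number"}},"required":["plan"]}

```bash
mkdir -p pics; cat > h.py <<'E'
from bench import ctrl
import numpy as np, cv2
from scipy.spatial.transform import Rotation as R
def cam(n):
    c=ctrl.camera(n); return c
def att(c):
    a=np.array(c["attitude"],float)
    return a if a.shape==(3,3) else R.from_quat(a,scalar_first=True).as_matrix()
def ray(c,u,v):
    d=np.array([(u-c["cx"])/c["fx"],(v-c["cy"])/c["fy"],1.]); return att(c)@d
def onz(c,u,v,z):
    d=ray(c,u,v); o=np.array(c["origin"]); return o+d*(z-o[2])/d[2]
def proj(c,p):
    q=att(c).T@(np.array(p)-np.array(c["origin"])); return np.array([c["cx"]+c["fx"]*q[0]/q[2],c["cy"]+c["fy"]*q[1]/q[2]])
def save(c,f): cv2.imwrite(f,c["pixels"][:,:,::-1])
E
python3 - <<'E'
from h import *
a=cam("top");b=cam("scene")
for c,n in((a,"top"),(b,"scene")):
    cv2.imwrite(f"pics/{n}0.png",cv2.resize(c["pixels"][:,:,::-1],(800,600),interpolation=cv2.INTER_CUBIC))
    print(n,c["fx"],c["fy"],c["cx"],c["cy"],c["origin"],c["attitude"])
np.save("top0.npy",a,allow_pickle=True);np.save("scene0.npy",b,allow_pickle=True)
o=ctrl.get_obs();print(o)
E
```

```text
top 403.6829631126846 403.6829631126846 253.5328178178505 189.34747398368248 [0.4675375  0.05513838 1.0045863 ] [-0.01774479  0.70881644 -0.70425509  0.03590475]
scene 429.5615434863468 429.5615434863468 254.71581098007428 192.87153154374516 [-0.00095731  0.51449719  0.7999631 ] [ 0.16767305 -0.38882182  0.83753027 -0.34532071]
{'time_s': 0.1, 'q': array([-1.51627066e+00,  1.81474105e-01,  1.60790325e+00,  2.53514259e-05,
        1.35379632e+00, -2.06296202e-01]), 'dq': array([-9.39257122e-04, -1.07714490e-03, -1.21289364e-03, -8.53122130e-05,
        2.56769472e-05,  1.50949303e-03]), 'joint_efforts': array([ 6.60727092e-04, -4.45877695e+01, -3.52240670e+01, -2.80563308e-04,
        4.10910841e-03,  6.24600574e-06]), 'eef_pos': array([ 0.14827507, -0.55498392,  0.19257245]), 'eef_rot': array([-7.87299749e-04,  9.91508585e-01,  1.30038844e-01,  7.22713946e-05]), 'wrist_force': array([-0.31647555,  0.63599027,  0.62127434]), 'torque': array([-0.01503898, -0.03936302, -0.0409532 ]), 'grasp_force': 0.0, 'opening': 1.002251886716346}
```

View pics/top0.png

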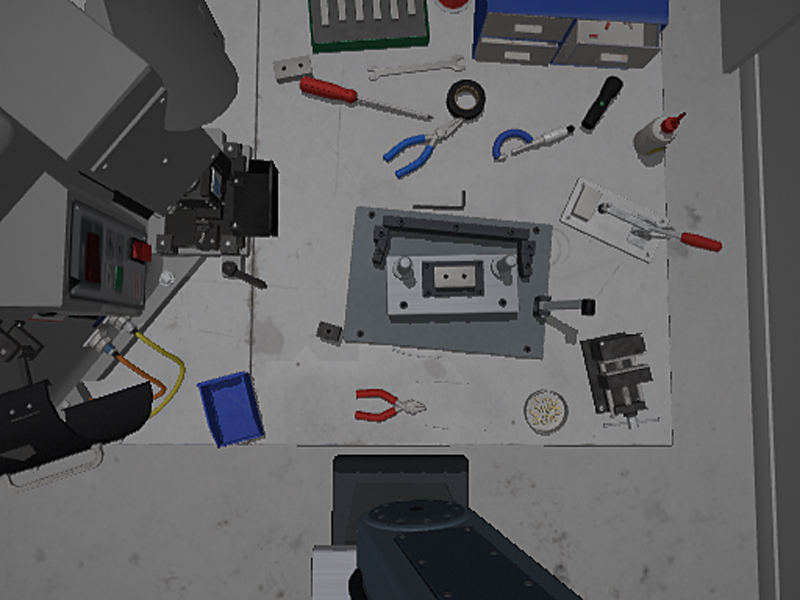

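View pics/scene0.png

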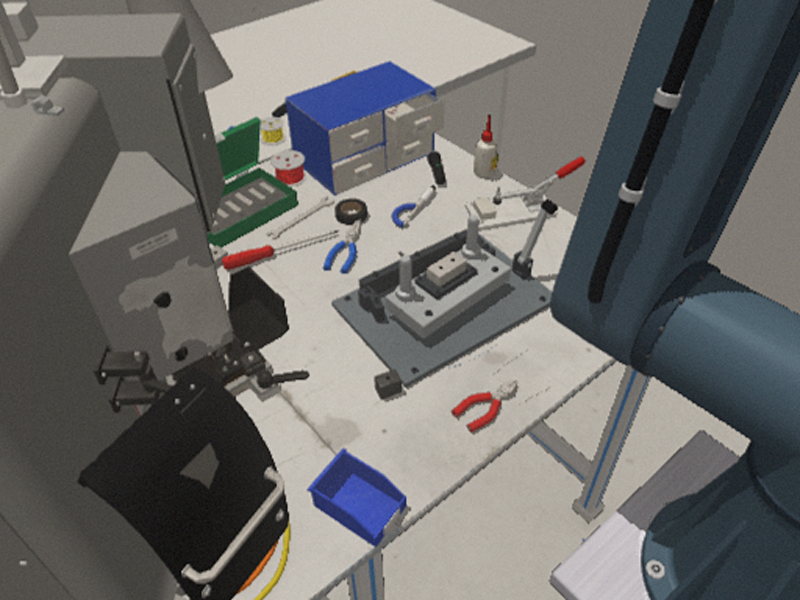

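The top view (800 px scale) shows the bolster with corners near (357,207), (552,226), (543,358) and (343,341). The die set's front edge runs about (388,318)–(517,322), and the open bar leans right with its tip at (587,307). I'll take an enlarged crop for precise corners.

```bash
python3 - <<'E'
from h import *
c=np.load("top0.npy",allow_pickle=True).item()
im=c["pixels"][122:238,211:391,::-1]
im=cv2.convertScaleAbs(cv2.resize(im,None,fx=4.4,fy=4.4,interpolation=cv2.INTER_CUBIC),alpha=1.5)
cv2.imwrite("pics/crop1.png",im);print(im.shape)
E
```

```text
(510, 792, 3)
```

View pics/crop1.png

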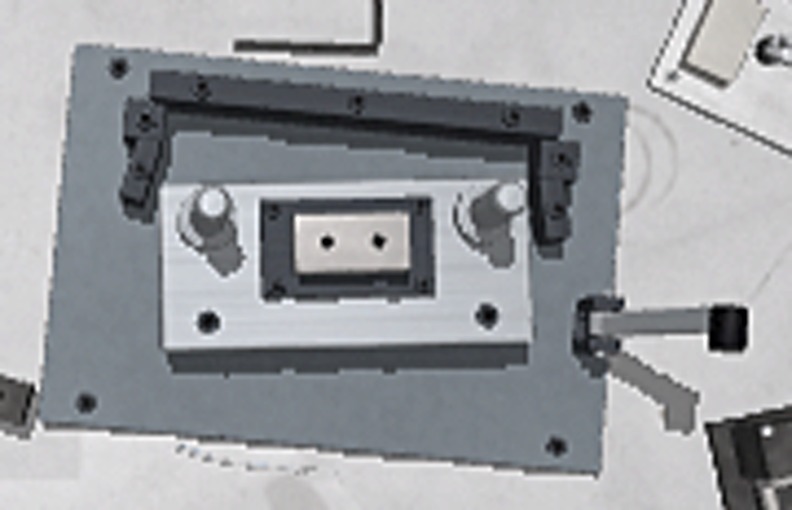

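The crop shows plate corners at (77,44), (628,96), (598,475) and (42,424). The shoe top's corners are about (162,183), (166,351), (528,345) and (528,181). The bar tip is near (728,328).

```bash
cat >> h.py <<'E'
def fit(local,world):
    l=np.array(local,float);w=np.array(world,float)
    lm,wm=l.mean(0),w.mean(0); A=(l-lm)[:,0]+1j*(l-lm)[:,1]; B=(w-wm)[:,0]+1j*(w-wm)[:,1]
    s=(np.conj(A)*B).sum(); th=np.angle(s); c,s_=np.cos(th),np.sin(th); Rm=np.array([[c,-s_],[s_,c]])
    t=wm-Rm@lm; return th,t,np.abs(B-A*np.exp(1j*th))
E
python3 - <<'E'
from h import *
c=np.load("top0.npy",allow_pickle=True).item()
px=lambda u,v:((u+.5)/4.4-.5+211,(v+.5)/4.4-.5+122)
P=[onz(c,*px(*p),.012)[:2] for p in[(77,44),(628,96),(598,475),(42,424)]]
th,t,e=fit([(.08,.158),(.08,-.158),(-.135,-.158),(-.135,.158)],P);print("bolster",th,t,e)
S=[onz(c,*px(*p),.058)[:2] for p in[(162,183),(166,351),(528,345),(528,181)]]
d,u,e2=fit([(.045,.1),(-.045,.1),(-.045,-.1),(.045,-.1)],S);print("die",d,u,e2,np.array(S))
Rm=np.array([[np.cos(th),-np.sin(th)],[np.sin(th),np.cos(th)]])
print("die in bolster",Rm.T@(u-t),np.degrees(d-th))
for a in(1.9,2.0,2.1,2.2):
    l=np.array([-.059,-.146+.106*np.cos(a)]);w=np.r_[Rm@l+t,.042+.106*np.sin(a)];q=proj(c,w);print(a,w,(q+.5-[211,122])*4.4-.5)
E
```

```text
bolster -0.08535005268301395 [ 0.59359245 -0.05591603] [0.00076529 0.00073964 0.00203234 0.00187113]
die 0.01752041647617762 [ 0.55817525 -0.05353031] [0.00148038 0.00264437 0.00333666 0.00103644] [[ 0.6014571   0.0457629 ]
 [ 0.51118966  0.04303256]
 [ 0.51570286 -0.15105645]
 [ 0.60435137 -0.15186026]]
die in bolster [-0.03549165 -0.00064216] 5.894043719352375
1.9 [ 0.51943995 -0.23049898  0.14230781] [726.33576929 329.98637609]
2.0 [ 0.51860088 -0.24030602  0.13838553] [743.50916158 332.28630281]
2.1 [ 0.51779938 -0.24967392  0.13350019] [758.96802264 334.59029924]
2.2 [ 0.51704346 -0.25850907  0.12770062] [772.54007417 336.86826636]
```

```bash
cat >> h.py <<'E'
TH=-.08535; T=np.array([.5936,-.0559])
RB=np.array([[np.cos(TH),-np.sin(TH)],[np.sin(TH),np.cos(TH)]])
def w2(x,y): return RB@np.array([x,y])/1000+T   # bolster mm -> world m
def b2(p): return RB.T@(np.array(p)[:2]-T)*1000
def st():
    o=ctrl.get_obs(); f=RB.T@o["wrist_force"][:2]
    print("t",round(o["time_s"],2),"bol",b2(o["eef_pos"]).round(1),"z",o["eef_pos"][2].round(4),"Fb",f.round(1),"Fz",o["wrist_force"][2].round(1)); return o
E
python3 - <<'E'
from h import *
o=st();p=o["eef_pos"]
for n,(x,y,z) in dict(L=(-120,85,.1),Llow=(-120,85,.026),R=(-120,-85,.026)).items():
    w=np.r_[w2(x,y),z];print(n,w,((w-p)/.05).round(2))
print("per mm bolster x:",RB@[.02,0],"y",RB@[0,.02])
x=R.from_quat(o["eef_rot"],scalar_first=True).as_matrix()[:,0];print("turn",TH-np.arctan2(x[1],x[0]))
c=np.load("top0.npy",allow_pickle=True).item()
E
```

```text
t 0.1 bol [-401.2 -535.2] z 0.1926 Fb [-0.4  0.6] Fz 0.6
L [0.48128276 0.03902016 0.1       ] [ 6.66 11.88 -1.85]
Llow [0.48128276 0.03902016 0.026     ] [ 6.66 11.88 -3.33]
R [ 0.46679087 -0.13036102  0.026     ] [ 6.37  8.49 -3.33]
per mm bolster x: [ 0.0199272  -0.00170493] y [0.00170493 0.0199272 ]
turn -0.3461661263401889
```

>>> move_arm(plan=[6.66, 11.88, -1, 0, 0, -0.346, 6.66, 11.88, -1, 0, 0, -0.346, 6.66, 11.88, -1, 0, 0, -0.346, 6.66, 11.88, -1, 0, 0, -0.346, 6.66, 11.88, -1, 0, 0, -0.346, 6.66, 11.88, -1, 0, 0, -0.346, 6.66, 11.88, -1, 0, 0, -0.346, 6.66, 11.88, -1, 0, 0, -0.346, 6.66, 11.88, -1, 0, 0, -0.346, 6.66, 11.88, -1, 0, 0, -0.346], grip=0)

```text
time_s: 1.35
eef_pos: [0.4537, -0.0098, 0.1475]
eef_rot: [0.0, 0.999, -0.042, 0.0]
wrist_force: [1.0, -0.3, -0.6]
opening: -0.003
grasp_force: 0.0
```

```bash
python3 - <<'E'
from h import *
o=st(); print(o["eef_pos"],o["opening"],((np.r_[w2(-120,85),.026]-o["eef_pos"])/.05).round(3))
E
```

```text
t 1.35 bol [-143.3   34. ] z 0.1475 Fb [ 1.  -0.2] Fz -0.6
[ 0.45372397 -0.00982656  0.14752557] -0.003012225993753775 [ 0.551  0.977 -2.431]
```

>>> move_arm(plan=[0.5, 0.9, 0, 0, 0, 0, 0.5, 0.9, -1.2, 0, 0, 0, 0.5, 0.9, -2.4, 0, 0, 0, 0.5, 0.9, -2.4, 0, 0, 0, 0.5, 0.9, -2.4, 0, 0, 0])

```text
time_s: 1.98
eef_pos: [0.4793, 0.0328, 0.0293]
eef_rot: [0.0, 0.999, -0.043, 0.001]
wrist_force: [0.0, -0.4, 0.2]
opening: -0.002
grasp_force: 0.0
```

```bash
python3 - <<'E'
from h import *
o=st(); 
x=R.from_quat(o["eef_rot"],scalar_first=True).as_matrix();print(x.round(3))
c=cam("wrist");save(c,"pics/w1.png");print(c["fx"],c["cx"],c["cy"],c["origin"],c["attitude"])
E
```

```text
t 1.98 bol [-121.4   78.6] z 0.0293 Fb [ 0.1 -0.3] Fz 0.2
[[ 0.996 -0.085  0.002]
 [-0.085 -0.996 -0.   ]
 [ 0.002  0.    -1.   ]]
297.3186396354542 255.67872167007445 191.4867947846476 [0.54763577 0.02689388 0.20965178] [-0.09365309 -0.66948857  0.73001032  0.10049419]
```

View pics/w1.png

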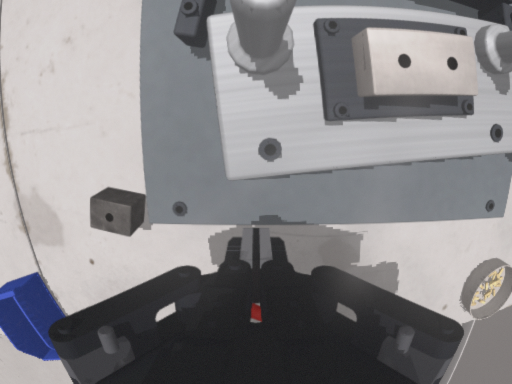

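The wrist view shows the finger tips at (257,235). The shoe's front-left corner is at (228,178), so the fingers are in front of it and clear.

>>> move_arm(plan=[0.16, 0.11, 0, 0, 0, 0, 0.27, 0.1, 0, 0, 0, 0, 0.31, 0.1, 0, 0, 0, 0, 0.35, 0.09, 0, 0, 0, 0, 0.39, 0.09, 0, 0, 0, 0, 0.43, 0.09, 0, 0, 0, 0, 0.47, 0.08, 0, 0, 0, 0, 0.51, 0.08, 0, 0, 0, 0])

```text
time_s: 3.02
eef_pos: [0.5037, 0.0371, 0.0276]
eef_rot: [-0.0, 0.999, -0.043, -0.0]
wrist_force: [0.0, -0.3, -0.2]
opening: 0.001
grasp_force: 0.0
```

```bash
python3 - <<'E'
from h import *
st()
E
```

```text
t 3.02 bol [-97.5  85. ] z 0.0276 Fb [ 0.  -0.3] Fz -0.2
```

>>> move_arm(plan=[0.04, 0, 0, 0, 0, 0, 0.08, -0.01, 0, 0, 0, 0, 0.12, -0.01, 0, 0, 0, 0, 0.16, -0.01, 0, 0, 0, 0, 0.2, -0.02, 0, 0, 0, 0])

```text
time_s: 3.65
eef_pos: [0.5137, 0.0362, 0.0276]
eef_rot: [-0.0, 0.999, -0.043, 0.0]
wrist_force: [0.0, 0.5, -0.9]
opening: -0.004
grasp_force: 0.0
```

```bash
python3 - <<'E'
from h import *
st()
E
```

```text
t 3.65 bol [-87.4  84.9] z 0.0276 Fb [-0.   0.5] Fz -0.9
```

```bash
python3 - <<'E'
from h import *
c=cam("wrist");save(c,"pics/w2.png")
E
```

```text
(no output)
```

View pics/w2.png

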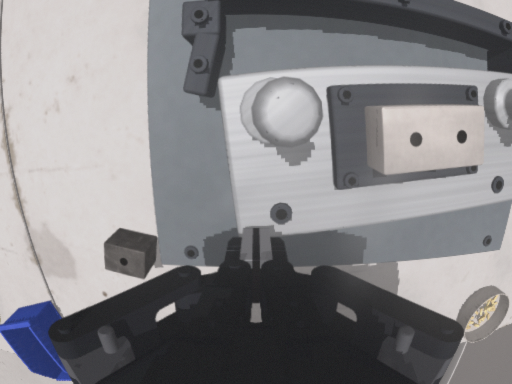

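The fingers at (257,230) are almost at the shoe's front edge, and its corner is at (238,234). I'll continue slowly.

>>> move_arm(plan=[0.03, 0, 0, 0, 0, 0, 0.06, 0, 0, 0, 0, 0, 0.09, -0.01, 0, 0, 0, 0, 0.12, -0.01, 0, 0, 0, 0, 0.15, -0.01, 0, 0, 0, 0, 0.18, -0.01, 0, 0, 0, 0])

```text
time_s: 4.45
eef_pos: [0.5227, 0.0356, 0.0276]
eef_rot: [-0.0, 0.999, -0.043, -0.0]
wrist_force: [-0.0, 0.0, 0.4]
opening: -0.004
grasp_force: 0.0
```

```bash
python3 - <<'E'
from h import *
st()
E
```

```text
t 4.45 bol [-78.5  85.2] z 0.0276 Fb [-0.  0.] Fz 0.4
```

```bash
python3 - <<'E'
from h import *
o=st();print(o["wrist_force"],o["torque"],o["joint_efforts"])
c=cam("wrist");s=cam("scene")
a=cv2.resize(c["pixels"][130:330,160:340],(400,444),interpolation=cv2.INTER_CUBIC)
q=proj(s,np.r_[o["eef_pos"][:2],.03]).astype(int);print(q)
b=cv2.resize(s["pixels"][q[1]-60:q[1]+51,q[0]-50:q[0]+50],(400,444),interpolation=cv2.INTER_CUBIC)
cv2.imwrite("pics/c3.png",cv2.convertScaleAbs(np.hstack([a,b])[:,:,::-1],alpha=1.4))
E
```

```text
t 4.45 bol [-78.5  85.2] z 0.0276 Fb [-0.  0.] Fz 0.4
[-0.03372243  0.03762758  0.37720333] [-0.03470465 -0.03299446 -0.02479616] [-2.37523648e-02 -4.28219926e+01 -2.80285871e+01 -2.52618338e-04
 -9.05574794e-03 -4.91920931e-03]
[271 211]
```

View pics/c3.png

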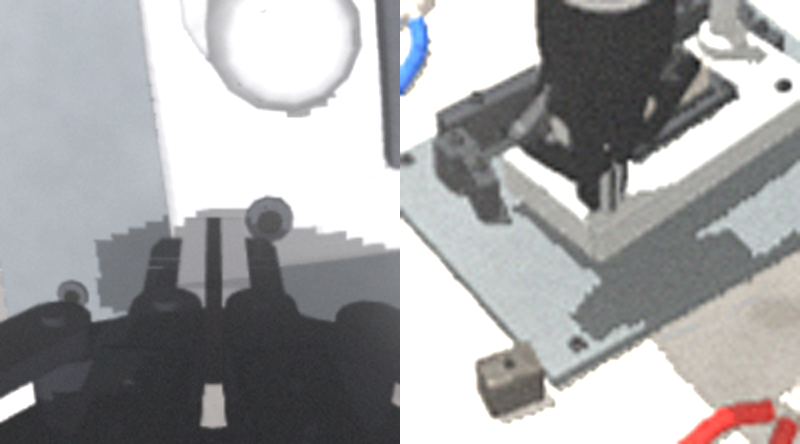

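```bash
cat >> h.py <<'E'
def fray(c,u,v):
    d=np.array([u-c["cx"],v-c["cy"]]);r=np.hypot(*d);a=r/c["fx"]
    return att(c)@np.r_[d/r*np.sin(a),np.cos(a)]
def fproj(c,p):
    q=att(c).T@(np.array(p)-np.array(c["origin"]));h=np.hypot(q[0],q[1]);a=np.arctan2(h,q[2]);return np.array([c["cx"],c["cy"]])+c["fx"]*a*q[:2]/h
E
python3 - <<'E'
from h import *
c=cam("wrist");s=cam("scene")
o=st();p=o["eef_pos"]
print("cam",c["origin"],att(c)[:,2])
for dz in(0,.02,.03,.04): print(dz,fproj(c,p+[0,0,dz]),proj(s,p+[0,0,dz]))
for z in(.03,.058): print(z,onz(s,272,202,z))
# shoe corner in wrist now: crop (172,228)
u,v=160+172/2.222,130+228/2.222
for z in(.028,.058):
    d=fray(c,u,v);q=np.array(c["origin"])+d*(z-c["origin"][2])/d[2];print("corner",z,q,b2(q))
E
```

```text
t 4.65 bol [-78.6  85.2] z 0.0276 Fb [-0.4 -0.2] Fz 0.3
cam [0.5913874  0.02967851 0.20786704] [-0.27282453  0.02152759 -0.96182292]
0 [255.01903442 217.84753918] [271.55010794 212.25740261]
0.02 [255.01726122 230.04223754] [271.67749239 206.62584776]
0.03 [255.01656715 237.15838874] [271.74249842 203.75198797]
0.04 [255.01608994 245.10167254] [271.80840459 200.83833426]
0.03 [0.54616126 0.01337238 0.03      ]
0.058 [0.52626508 0.03159597 0.058     ]
corner 0.028 [0.51329776 0.0481365  0.028     ] [-88.87866716  96.81231877]
corner 0.058 [0.52632232 0.04505789 0.058     ] [-75.63907744  94.855217  ]
```

```bash
python3 - <<'E'
from h import *
c=cam("wrist");o=ctrl.get_obs();off=np.array(c["origin"])-o["eef_pos"]
def loc(u,v,tcp,z=.058):
    d=fray(c,u,v);O=tcp+off;q=O+d*(z-O[2])/d[2];return b2(q).round(1)
t1=np.array([.4793,.0328,.0293]);t2=np.array([.5137,.0362,.0276])
print("w1 corner",loc(228,178,t1),"w2",loc(238,234,t2), "top",b2([.5114,.0457]))
print("w1 pillarhole",loc(270,149,t1),loc(281,213,t2))
print("plate FL z12: w1",loc(152,222,t1,.012),"w2",loc(160,265,t2,.012),"true -135,158")
st()
im=c["pixels"];cv2.imwrite("pics/w4.png",cv2.cvtColor(im,cv2.COLOR_RGB2BGR))
# shoe bright mask extents
g=im.astype(int);m=((g.min(2)>110)).astype(np.uint8)
print([ (v,np.where(m[v,200:420])[0].min()+200 if m[v,200:420].any() else None) for v in range(170,260,6)])
t=cam("top")
def crop(c): return cv2.convertScaleAbs(cv2.resize(c["pixels"][122:238,211:391,::-1],(620,400),interpolation=cv2.INTER_CUBIC),alpha=1.5)
s=cam("scene");b=cv2.resize(s["pixels"][175:225,245:300,::-1],(440,400),interpolation=cv2.INTER_CUBIC)
cv2.imwrite("pics/c4.png",np.hstack([crop(t)[:,:360],b]))
E
```

```text
w1 corner [-88.3  92.8] w2 [-85.5  94.3] top [-90.56181938  94.22291054]
w1 pillarhole [-73.   70.9] [-73.2  71. ]
plate FL z12: w1 [-132.3  155.4] w2 [-134.   159.4] true -135,158
t 4.7 bol [-78.6  85.2] z 0.0276 Fb [-0.3 -0.3] Fz 0.2
[(170, np.int64(200)), (176, np.int64(200)), (182, np.int64(200)), (188, np.int64(200)), (194, np.int64(200)), (200, np.int64(200)), (206, np.int64(200)), (212, np.int64(200)), (218, np.int64(200)), (224, np.int64(200)), (230, np.int64(200)), (236, np.int64(200)), (242, np.int64(200)), (248, np.int64(200)), (254, np.int64(200))]
```

View pics/c4.png

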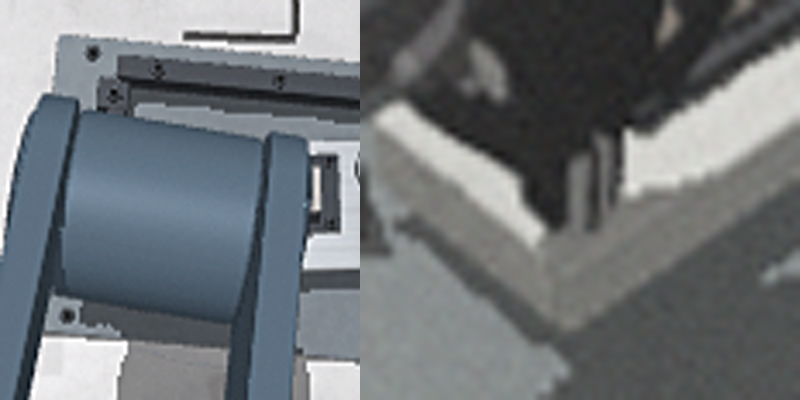

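The zoomed scene view shows the finger tips at (590,235), overlapping the shoe's front face near the left corner. The wrist measurement says that corner has already moved about 12 mm back, so the push worked. Next is the right side.

>>> move_arm(plan=[-0.24, 0.02, 0, 0, 0, 0, -0.35, -1.1, 0, 0, 0, 0, -0.45, -2.2, 0, 0, 0, 0, -0.53, -3.37, 0, 0, 0, 0, -0.35, -3.38, 0, 0, 0, 0, -0.25, -3.39, 0, 0, 0, 0, -0.2, -3.4, 0, 0, 0, 0, -0.15, -3.4, 0, 0, 0, 0, -0.1, -3.41, 0, 0, 0, 0, -0.05, -3.41, 0, 0, 0, 0])

```text
time_s: 6.05
eef_pos: [0.5203, -0.1344, 0.0276]
eef_rot: [-0.0, 0.999, -0.042, -0.0]
wrist_force: [-0.2, -0.2, -0.2]
opening: -0.002
grasp_force: 0.0
```

```bash
python3 - <<'E'
from h import *
st()
E
```

```text
t 6.05 bol [-66.4 -84.5] z 0.0276 Fb [-0.1 -0.2] Fz -0.2
```

>>> move_arm(plan=[0.06, -0.01, 0, 0, 0, 0, 0.12, -0.01, 0, 0, 0, 0])

```text
time_s: 6.3
eef_pos: [0.5263, -0.1354, 0.0276]
eef_rot: [0.0, 0.999, -0.043, 0.0]
wrist_force: [0.0, 0.1, -0.2]
opening: 0.002
grasp_force: 0.0
```

```bash
python3 - <<'E'
from h import *
st()
t=cam("top");c=cam("wrist");s=cam("scene")
b=cv2.resize(s["pixels"][120:240,190:350,::-1],(400,300),interpolation=cv2.INTER_CUBIC)
b=cv2.convertScaleAbs(b,alpha=1.3)
w=cv2.resize(c["pixels"][:,:,::-1],(400,300))
a=cv2.convertScaleAbs(cv2.resize(t["pixels"][122:238,211:391,::-1],(400,258),interpolation=cv2.INTER_CUBIC),alpha=1.5)
out=np.zeros((600,800,3),np.uint8);out[:300,:400]=b;out[:300,400:]=w;out[300:558,:400]=a
z=cv2.convertScaleAbs(cv2.resize(c["pixels"][180:260,200:310,::-1],(400,291),interpolation=cv2.INTER_CUBIC),alpha=1.3);out[300:591,400:]=z
cv2.imwrite("pics/m5.png",out)
E
```

```text
t 6.3 bol [-60.3 -85. ] z 0.0276 Fb [0.  0.1] Fz -0.2
```

View pics/m5.png

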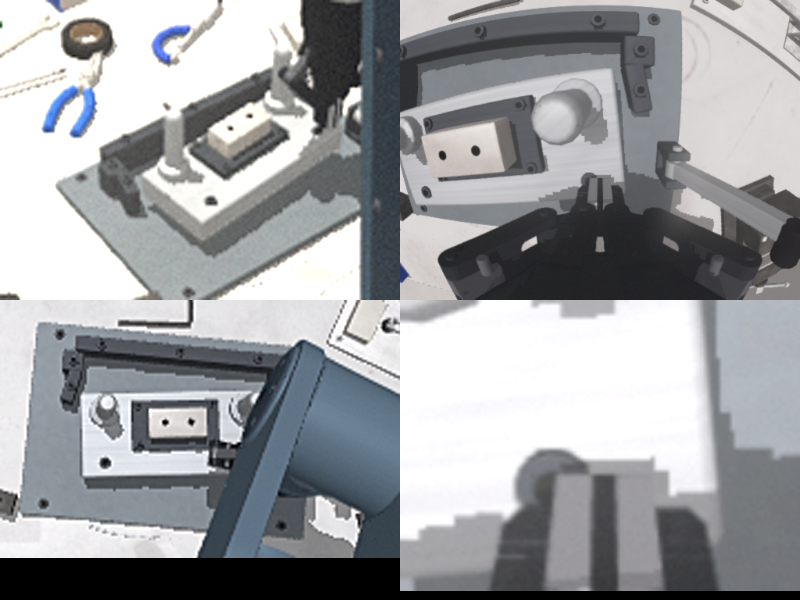

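The wrist zoom shows the fingers overlapping the shoe's top at about pixel (256,228). The top view shows the die set hasn't moved, so there is no contact. I'll check where the tips really project in the first, unobstructed wrist picture.

```bash
python3 - <<'E'
from h import *
for f in("w1","w2"):
    g=cv2.cvtColor(cv2.imread(f"pics/{f}.png"),cv2.COLOR_BGR2GRAY)
    print(f)
    for u in(246,250,256,262,267): print(u,g[196:272:3,u])
c=cam("wrist");save(c,"pics/w6.png");g=cv2.cvtColor(c["pixels"],cv2.COLOR_RGB2GRAY)
print("now")
for u in(246,250,256,262,267): print(u,g[196:272:3,u])
o=ctrl.get_obs();p=o["eef_pos"]
for dx in(-.01,0,.01):print(dx,[fproj(c,p+[dx,0,dz])[1].round(0) for dz in(0,.01,.02,.03,.04)],"lateral15mm",fproj(c,p+[0,.0145,.02]).round(0))
E
```

```text
w1
246 [128 129 127 127 126 126 125 124 125 124 128 112 111 110 111 111 110 112
 112 104 105 104  57  47  46  44]
250 [127 127 126 127 127 126 124 125 124 122 127 110 114 113 110 111 111 111
 110 113 110 102 111  83  49  39]
256 [126 126 125 123 126 125 125 125 120  86 127  48  49  48  48  48  46  43
  47  44  44  43  44  44  41  44]
262 [124 125 125 125 123 125 122  84  84  85 126 111 111 111 111 110 110 111
 109 111 111  97 107  53  42  40]
267 [125 126 126 125 124 124 120  84  84  86 128 111 112 112 111 110 111 109
 109 107 106  96  43  41  42  41]
w2
246 [186 185 183 186 185 185 191 183 186 183 160 114 115 113 112 112 113 112
 111  99 106 125  54  42  42  43]
250 [187 184 184 187 185 185 191 185 186 184 138 113 113 114 113 114 111 112
 113 112 112 124 108  81  50  40]
256 [188 185 184 189 185 187 188 183 185 182 125  54  53  53  53  52  47  49
  46  47  43  46  46  46  44  39]
262 [190 186 187 188 184 188 188 183 184 182 124 114 115 115 114 115 114 114
 112 102 101 103 109  52  41  40]
267 [188 184 187 188 186 189 186 183 184 181 123 115 115 114 114 113 113 112
 112  96  97  98  
[... 247 characters left out ...]
200 200 201 194 199 201 198 198 195 185 168  61  59  58  55  56  55  52
  53  52  48  52  51  47  47  46]
262 [200 201 197 194 201 198 197 196 195 197 180 120 120 121 121 120 119 119
 117 105 101 105 114  57  42  43]
267 [201 202 196 196 201 199 200 193 196 195 133 120 121 119 120 118 120 118
 119 106 102 103  47  41  44  43]
-0.01 [np.float64(232.0), np.float64(238.0), np.float64(245.0), np.float64(253.0), np.float64(262.0)] lateral15mm [230. 232.]
0 [np.float64(218.0), np.float64(224.0), np.float64(230.0), np.float64(237.0), np.float64(245.0)] lateral15mm [230. 232.]
0.01 [np.float64(203.0), np.float64(208.0), np.float64(214.0), np.float64(220.0), np.float64(228.0)] lateral15mm [230. 232.]
```

The tips project at the same row (about 227) in free space and over the shoe. So the physical tips sit roughly 30 mm above the reported TCP, and the fingers passed just over the shoe. I'll back off in front of the shoe and lower carefully, watching the force.

>>> move_arm(plan=[-0.4, 0.03, 0.05, 0, 0, 0, -0.9, 0.08, 0.05, 0, 0, 0, -0.9, 0.08, -0.1, 0, 0, 0, -0.9, 0.08, -0.2, 0, 0, 0, -0.9, 0.08, -0.26, 0, 0, 0])

```text
time_s: 7.12
eef_pos: [0.4817, -0.1315, 0.0142]
eef_rot: [-0.0, 0.999, -0.043, 0.0]
wrist_force: [-0.3, 0.0, -0.2]
opening: -0.003
grasp_force: 0.0
```

```bash
python3 - <<'E'
from h import *
o=st();p=o["eef_pos"]
s=cam("scene");c=cam("wrist");t=cam("top")
for dz in(0,.015,.03,.045): print(dz,proj(s,p+[0,0,dz]).round(1))
q=proj(s,p+[0,0,.02]).astype(int)
a=cv2.resize(s["pixels"][q[1]-40:q[1]+35,q[0]-50:q[0]+50,::-1],(800,600),interpolation=cv2.INTER_CUBIC)
print(q-[50,40]);cv2.imwrite("pics/s7.png",cv2.convertScaleAbs(a,alpha=1.3))
E
```

```text
t 7.12 bol [-105.1  -84.9] z 0.0142 Fb [-0.3 -0. ] Fz -0.2
0 [330.5 193.6]
0.015 [331.2 189.5]
0.03 [331.9 185.2]
0.045 [332.5 180.9]
[281 148]
```

View pics/s7.png

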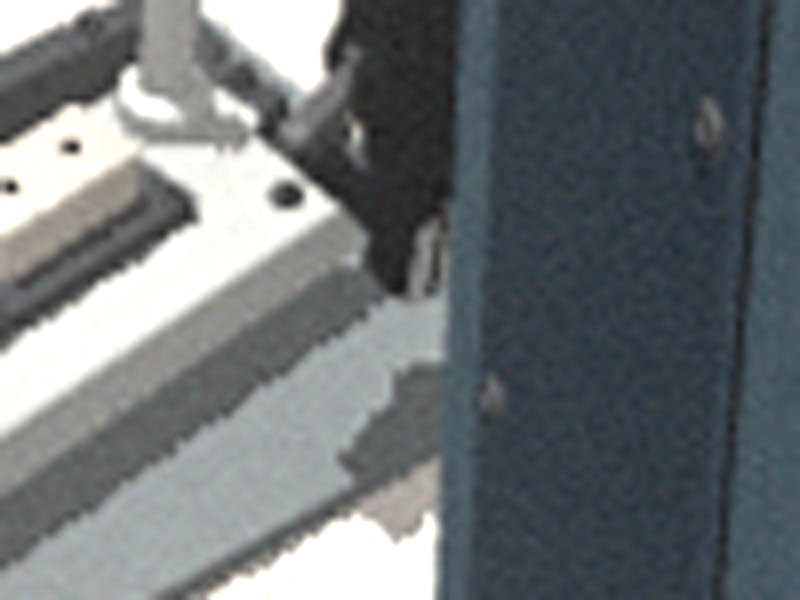

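The scene zoom shows the tip ending at about (425,298), which is px (334,185). That matches 30 mm above the reported TCP, so the tip is near z = 44 mm. From here I treat tip z as reported z plus 30 mm. Next: down 12 mm, over to the left corner, and push.

>>> move_arm(plan=[-0.2, 0.02, -0.1, 0, 0, 0, -0.1, 1.1, -0.2, 0, 0, 0, 0, 2.2, -0.24, 0, 0, 0, 0.13, 3.4, -0.24, 0, 0, 0, 0.13, 3.4, -0.24, 0, 0, 0, 0.23, 3.39, -0.24, 0, 0, 0, 0.27, 3.39, -0.24, 0, 0, 0, 0.31, 3.38, -0.24, 0, 0, 0, 0.35, 3.38, -0.24, 0, 0, 0, 0.39, 3.38, -0.24, 0, 0, 0])

```text
time_s: 8.52
eef_pos: [0.5004, 0.0372, 0.0025]
eef_rot: [0.0, 0.999, -0.043, -0.0]
wrist_force: [-4.3, -2.3, 0.9]
opening: -0.002
grasp_force: 2.6
```

```bash
python3 - <<'E'
from h import *
st()
E
```

```text
t 8.53 bol [-100.8   84.8] z 0.0025 Fb [-4.1 -2.6] Fz 0.9
```

>>> move_arm(plan=[0.04, 0, 0, 0, 0, 0, 0.08, -0.01, 0, 0, 0, 0, 0.12, -0.01, 0, 0, 0, 0, 0.16, -0.01, 0, 0, 0, 0])

```text
time_s: 9.02
eef_pos: [0.5026, 0.0385, 0.0006]
eef_rot: [-0.001, 0.999, -0.042, -0.006]
wrist_force: [-14.2, 1.6, 3.8]
opening: -0.002
grasp_force: 7.0
```

```bash
python3 - <<'E'
from h import *
st()
E
```

```text
t 9.03 bol [-98.7  86.3] z 0.0006 Fb [-14.3   0.4] Fz 3.8
```

>>> move_arm(plan=[0.04, 0, 0, 0, 0, 0, 0.08, -0.01, 0, 0, 0, 0, 0.1, -0.01, 0, 0, 0, 0])

```text
time_s: 9.4
eef_pos: [0.5072, 0.0385, 0.0002]
eef_rot: [-0.001, 0.999, -0.042, -0.006]
wrist_force: [-14.2, 4.3, 4.1]
opening: -0.004
grasp_force: 7.1
```

```bash
python3 - <<'E'
from h import *
st()
E
```

```text
t 9.4 bol [-94.2  86.7] z 0.0002 Fb [-14.5   3.1] Fz 4.1
```

>>> move_arm(plan=[0.06, 0, 0, 0, 0, 0, 0.12, -0.01, 0, 0, 0, 0, 0.18, -0.01, 0, 0, 0, 0, 0.22, -0.02, 0, 0, 0, 0])

```text
time_s: 9.9
eef_pos: [0.5176, 0.0382, -0.0003]
eef_rot: [-0.002, 0.999, -0.042, -0.007]
wrist_force: [-14.3, 6.0, 0.9]
opening: -0.001
grasp_force: 7.3
```

```bash
python3 - <<'E'
from h import *
st()
E
```

```text
t 9.9 bol [-83.8  87.2] z -0.0003 Fb [-14.8   4.7] Fz 0.9
```

It slides at about 14.5 N, and the arm is compliant (roughly 1.7 N/mm). Now the right corner.

>>> move_arm(plan=[-0.6, 0.05, 0, 0, 0, 0, -0.7, -1.1, 0, 0, 0, 0, -0.8, -2.3, 0, 0, 0, 0, -0.89, -3.36, 0, 0, 0, 0, -0.63, -3.38, 0, 0, 0, 0, -0.56, -3.39, 0, 0, 0, 0, -0.5, -3.4, 0, 0, 0, 0, -0.44, -3.4, 0, 0, 0, 0, -0.38, -3.41, 0, 0, 0, 0, -0.32, -3.41, 0, 0, 0, 0])

```text
time_s: 11.15
eef_pos: [0.503, -0.132, 0.0003]
eef_rot: [-0.001, 0.999, -0.041, -0.006]
wrist_force: [-14.7, -3.4, 2.3]
opening: 0.002
grasp_force: 7.4
```

```bash
python3 - <<'E'
from h import *
st()
E
```

```text
t 11.15 bol [-83.8 -83.5] z 0.0003 Fb [-14.4  -4.6] Fz 2.3
```

>>> move_arm(plan=[0.06, -0.01, 0, 0, 0, 0, 0.12, -0.01, 0, 0, 0, 0])

```text
time_s: 11.4
eef_pos: [0.5087, -0.1327, 0.0]
eef_rot: [-0.001, 0.999, -0.041, -0.006]
wrist_force: [-14.1, -3.9, -1.0]
opening: 0.005
grasp_force: 7.2
```

```bash
python3 - <<'E'
from h import *
st()
c=cam("wrist");save(c,"pics/w8.png")
E
```

```text
t 11.4 bol [-78.1 -83.7] z 0.0 Fb [-13.7  -5.1] Fz -1.0
```

>>> move_arm(plan=[-0.68, 0.06, 0, 0, 0, 0, -0.58, 1.2, 0, 0, 0, 0, -0.48, 2.35, 0, 0, 0, 0, -0.39, 3.45, 0, 0, 0, 0, -0.11, 3.42, 0, 0, 0, 0, -0.04, 3.42, 0, 0, 0, 0, 0.03, 3.41, 0, 0, 0, 0, 0.1, 3.4, 0, 0, 0, 0, 0.17, 3.4, 0, 0, 0, 0, 0.24, 3.4, 0, 0, 0, 0])

```text
time_s: 12.7
eef_pos: [0.5197, 0.0353, -0.0001]
eef_rot: [-0.001, 0.999, -0.043, -0.007]
wrist_force: [-14.9, 5.6, 2.3]
opening: 0.0
grasp_force: 7.4
```

```bash
python3 - <<'E'
from h import *
st()
E
```

```text
t 12.7 bol [-81.4  84.6] z -0.0001 Fb [-15.3   4.3] Fz 2.3
```

Push 7 mm more here, then take a top view once the arm is out of the way.

>>> move_arm(plan=[0.07, -0.01, 0, 0, 0, 0, 0.14, -0.01, 0, 0, 0, 0])

```text
time_s: 12.95
eef_pos: [0.5261, 0.0353, -0.0005]
eef_rot: [-0.002, 0.999, -0.043, -0.008]
wrist_force: [-15.3, 6.9, 0.7]
opening: -0.0
grasp_force: 7.6
```

```bash
python3 - <<'E'
from h import *
st()
E
```

```text
t 12.95 bol [-75.1  85.1] z -0.0005 Fb [-15.8   5.6] Fz 0.7
```

>>> move_arm(plan=[-0.68, 0.06, 0, 0, 0, 0, -0.78, -1.1, 0, 0, 0, 0, -0.88, -2.25, 0, 0, 0, 0, -0.97, -3.33, 0, 0, 0, 0, -0.71, -3.35, 0, 0, 0, 0, -0.64, -3.36, 0, 0, 0, 0, -0.57, -3.37, 0, 0, 0, 0, -0.5, -3.37, 0, 0, 0, 0, -0.43, -3.38, 0, 0, 0, 0, -0.36, -3.39, 0, 0, 0, 0])

```text
time_s: 14.2
eef_pos: [0.5099, -0.1327, 0.0003]
eef_rot: [-0.001, 0.999, -0.041, -0.006]
wrist_force: [-15.1, -3.4, 2.2]
opening: 0.001
grasp_force: 7.3
```

```bash
python3 - <<'E'
from h import *
st()
E
```

```text
t 14.2 bol [-76.9 -83.6] z 0.0003 Fb [-14.7  -4.7] Fz 2.2
```

>>> move_arm(plan=[0.07, -0.01, 0, 0, 0, 0, 0.14, -0.01, 0, 0, 0, 0])

```text
time_s: 14.45
eef_pos: [0.5166, -0.1334, -0.0]
eef_rot: [-0.001, 0.999, -0.041, -0.006]
wrist_force: [-14.5, -5.0, -1.1]
opening: -0.002
grasp_force: 7.2
```

```bash
python3 - <<'E'
from h import *
st()
E
```

```text
t 14.45 bol [-70.2 -83.8] z -0.0 Fb [-14.   -6.2] Fz -1.1
```

>>> move_arm(plan=[-0.7, 0.06, 0, 0, 0, 0, -0.6, 1.2, 0, 0, 0, 0, -0.5, 2.35, 0, 0, 0, 0, -0.41, 3.45, 0, 0, 0, 0, -0.13, 3.43, 0, 0, 0, 0, -0.06, 3.42, 0, 0, 0, 0, 0.01, 3.42, 0, 0, 0, 0, 0.08, 3.41, 0, 0, 0, 0, 0.15, 3.41, 0, 0, 0, 0, 0.22, 3.4, 0, 0, 0, 0])

```text
time_s: 15.7
eef_pos: [0.5268, 0.0347, 0.0]
eef_rot: [-0.001, 0.999, -0.043, -0.007]
wrist_force: [-14.2, 5.2, 2.8]
opening: 0.005
grasp_force: 7.3
```

```bash
python3 - <<'E'
from h import *
st()
E
```

```text
t 15.7 bol [-74.3  84.5] z 0.0 Fb [-14.6   4. ] Fz 2.8
```

>>> move_arm(plan=[0.06, -0.01, 0, 0, 0, 0, 0.1, -0.01, 0, 0, 0, 0])

```text
time_s: 15.95
eef_pos: [0.5311, 0.0346, -0.0004]
eef_rot: [-0.002, 0.999, -0.043, -0.008]
wrist_force: [-15.7, 6.9, 3.6]
opening: -0.003
grasp_force: 8.4
```

```bash
python3 - <<'E'
from h import *
st()
c=cam("wrist");t=cam("top");save(c,"pics/w9.png");save(t,"pics/t9.png")
out=np.zeros((600,800,3),np.uint8)
out[:]=cv2.resize(c["pixels"][0:300,100:500,::-1],(800,600),interpolation=cv2.INTER_CUBIC)
cv2.imwrite("pics/m9.png",cv2.convertScaleAbs(out,alpha=1.1))
E
```

```text
t 15.95 bol [-70.   84.9] z -0.0004 Fb [-16.2   5.6] Fz 3.6
```

View pics/m9.png

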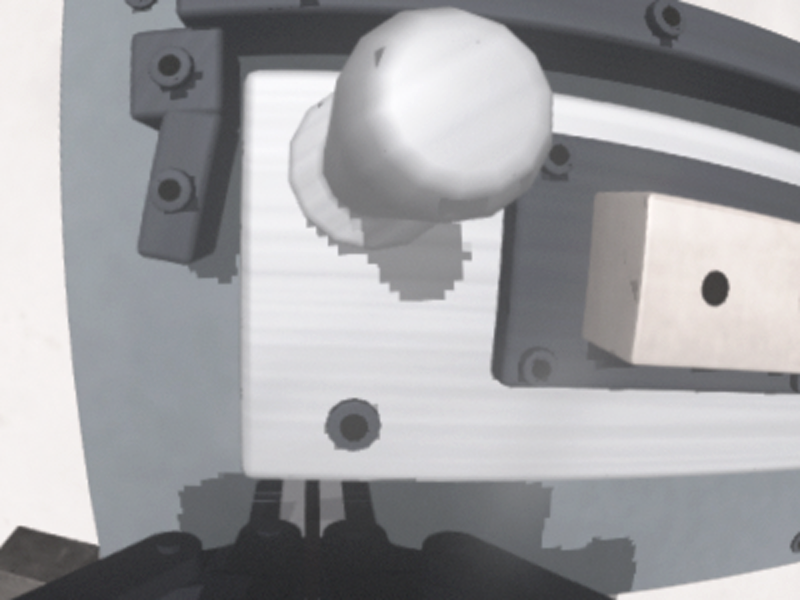

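The wrist view shows the shoe's rear-left corner at about (246,73) in the display. The left cheek's inner top edge is near column 222, and the front-left corner is at (244,475). These give the die's pose and the cheek gap.

```bash
cat >> h.py <<'E'
def wl(c,U,V,z):
    d=fray(c,100+U/2-.25,V/2-.25);q=np.array(c["origin"])+d*(z-c["origin"][2])/d[2];return b2(q).round(1)
E
python3 - <<'E'
from h import *
c=cam("wrist");st()
print("shoe RL",wl(c,246,73,.058),"FL",wl(c,244,475,.058))
print("cheek inner top",[wl(c,*p,z) for p in((222,110),(221,45)) for z in(.034,.046)])
print("cheek front end inner",[wl(c,190,262,z) for z in(.034,.046)])
print("fence front top",[wl(c,300,28,z) for z in (.04,.052)])
E
```

```text
t 16.1 bol [-69.6  84.9] z -0.0003 Fb [-14.3   6. ] Fz 2.1
shoe RL [30.5 97.4] FL [-55.9  99.7]
cheek inner top [array([ 27. , 105.8]), array([ 24.9, 104. ]), array([ 43.8, 106.2]), array([ 40.3, 104.3])]
cheek front end inner [array([-10.4, 114.3]), array([ -9.4, 111.8])]
fence front top [array([45.7, 86.9]), array([41.9, 86.7])]
```

The die is at about x −15, y −2, yaw −1.5°, close to the right cheek. I'll push the right corner next, which moves it off that cheek.

>>> move_arm(plan=[-0.69, 0.06, 0, 0, 0, 0, -0.79, -1.1, 0, 0, 0, 0, -0.89, -2.25, 0, 0, 0, 0, -0.98, -3.33, 0, 0, 0, 0, -0.66, -3.36, 0, 0, 0, 0, -0.6, -3.36, 0, 0, 0, 0, -0.53, -3.37, 0, 0, 0, 0, -0.46, -3.37, 0, 0, 0, 0, -0.39, -3.38, 0, 0, 0, 0, -0.32, -3.38, 0, 0, 0, 0])

```text
time_s: 17.35
eef_pos: [0.5167, -0.1335, 0.0005]
eef_rot: [-0.001, 0.999, -0.041, -0.006]
wrist_force: [-16.2, -4.3, 1.3]
opening: 0.0
grasp_force: 7.4
```

```bash
python3 - <<'E'
from h import *
st()
E
```

```text
t 17.35 bol [-70.  -83.9] z 0.0005 Fb [-15.7  -5.7] Fz 1.3
```

>>> move_arm(plan=[0.06, -0.01, 0, 0, 0, 0, 0.1, -0.01, 0, 0, 0, 0])

```text
time_s: 17.6
eef_pos: [0.5215, -0.1343, 0.0002]
eef_rot: [-0.001, 0.999, -0.041, -0.006]
wrist_force: [-15.3, -5.7, 0.8]
opening: 0.002
grasp_force: 7.4
```

```bash
python3 - <<'E'
from h import *
st()
E
```

```text
t 17.6 bol [-65.2 -84.3] z 0.0002 Fb [-14.8  -7. ] Fz 0.8
```

>>> move_arm(plan=[-0.72, 0.06, 0, 0, 0, 0, -0.62, 1.2, 0, 0, 0, 0, -0.52, 2.35, 0, 0, 0, 0, -0.43, 3.45, 0, 0, 0, 0, -0.11, 3.43, 0, 0, 0, 0, -0.05, 3.43, 0, 0, 0, 0, 0.02, 3.42, 0, 0, 0, 0, 0.09, 3.42, 0, 0, 0, 0, 0.16, 3.41, 0, 0, 0, 0, 0.23, 3.41, 0, 0, 0, 0])

```text
time_s: 18.85
eef_pos: [0.5321, 0.0357, 0.0001]
eef_rot: [-0.001, 0.999, -0.043, -0.007]
wrist_force: [-14.4, 4.8, 2.4]
opening: 0.0
grasp_force: 7.4
```

```bash
python3 - <<'E'
from h import *
st()
E
```

```text
t 18.85 bol [-69.1  86. ] z 0.0001 Fb [-14.8   3.5] Fz 2.4
```

>>> move_arm(plan=[0.04, 0, 0, 0, 0, 0, 0.07, -0.01, 0, 0, 0, 0])

```text
time_s: 19.1
eef_pos: [0.5351, 0.0356, -0.0002]
eef_rot: [-0.001, 0.999, -0.043, -0.007]
wrist_force: [-14.9, 6.5, 2.4]
opening: 0.001
grasp_force: 7.6
```

```bash
python3 - <<'E'
from h import *
st()
E
```

```text
t 19.1 bol [-66.1  86.2] z -0.0002 Fb [-15.4   5.2] Fz 2.4
```

>>> move_arm(plan=[-0.71, 0.06, 0, 0, 0, 0, -0.81, -1.1, 0, 0, 0, 0, -0.91, -2.25, 0, 0, 0, 0, -1.0, -3.35, 0, 0, 0, 0, -0.6, -3.38, 0, 0, 0, 0, -0.53, -3.39, 0, 0, 0, 0, -0.46, -3.39, 0, 0, 0, 0, -0.39, -3.4, 0, 0, 0, 0, -0.33, -3.4, 0, 0, 0, 0, -0.27, -3.41, 0, 0, 0, 0])

```text
time_s: 20.35
eef_pos: [0.5226, -0.1343, 0.0003]
eef_rot: [-0.001, 0.999, -0.041, -0.006]
wrist_force: [-15.3, -4.7, 2.1]
opening: 0.002
grasp_force: 7.8
```

```bash
python3 - <<'E'
from h import *
st()
E
```

```text
t 20.35 bol [-64.  -84.2] z 0.0003 Fb [-14.8  -6. ] Fz 2.1
```

>>> move_arm(plan=[0.04, 0, 0, 0, 0, 0, 0.07, -0.01, 0, 0, 0, 0])

```text
time_s: 20.6
eef_pos: [0.526, -0.135, 0.0001]
eef_rot: [-0.001, 0.999, -0.041, -0.007]
wrist_force: [-16.4, -4.2, 2.5]
opening: 0.001
grasp_force: 7.9
```

```bash
python3 - <<'E'
from h import *
st()
E
```

```text
t 20.6 bol [-60.7 -84.5] z 0.0001 Fb [-16.   -5.6] Fz 2.5
```

>>> move_arm(plan=[-0.76, 0.06, 0, 0, 0, 0, -0.66, 1.2, 0, 0, 0, 0, -0.56, 2.35, 0, 0, 0, 0, -0.47, 3.47, 0, 0, 0, 0, -0.13, 3.45, 0, 0, 0, 0, -0.06, 3.44, 0, 0, 0, 0, 0.01, 3.44, 0, 0, 0, 0, 0.08, 3.43, 0, 0, 0, 0, 0.15, 3.43, 0, 0, 0, 0, 0.21, 3.43, 0, 0, 0, 0])

```text
time_s: 21.85
eef_pos: [0.536, 0.0356, 0.0001]
eef_rot: [-0.001, 0.999, -0.043, -0.007]
wrist_force: [-14.1, 5.3, 4.6]
opening: -0.003
grasp_force: 7.4
```

```bash
python3 - <<'E'
from h import *
st()
E
```

```text
t 21.85 bol [-65.2  86.3] z 0.0001 Fb [-14.5   4.1] Fz 4.6
```

>>> move_arm(plan=[0.04, 0, 0, 0, 0, 0, 0.07, -0.01, 0, 0, 0, 0])

```text
time_s: 22.1
eef_pos: [0.5391, 0.0356, -0.0002]
eef_rot: [-0.001, 0.999, -0.043, -0.007]
wrist_force: [-15.1, 6.2, 2.5]
opening: 0.002
grasp_force: 7.5
```

```bash
python3 - <<'E'
from h import *
st()
E
```

```text
t 22.1 bol [-62.1  86.5] z -0.0002 Fb [-15.5   4.9] Fz 2.5
```

>>> move_arm(plan=[-0.71, 0.06, 0, 0, 0, 0, -0.81, -1.1, 0, 0, 0, 0, -0.91, -2.25, 0, 0, 0, 0, -1.0, -3.36, 0, 0, 0, 0, -0.6, -3.39, 0, 0, 0, 0, -0.53, -3.4, 0, 0, 0, 0, -0.46, -3.4, 0, 0, 0, 0, -0.4, -3.41, 0, 0, 0, 0, -0.34, -3.41, 0, 0, 0, 0, -0.29, -3.42, 0, 0, 0, 0])

```text
time_s: 23.35
eef_pos: [0.5258, -0.1348, 0.0005]
eef_rot: [-0.001, 0.999, -0.041, -0.006]
wrist_force: [-16.4, -3.3, 3.8]
opening: -0.003
grasp_force: 8.0
```

```bash
python3 - <<'E'
from h import *
st()
E
```

```text
t 23.35 bol [-60.8 -84.3] z 0.0005 Fb [-16.1  -4.7] Fz 3.8
```

>>> move_arm(plan=[0.03, 0, 0, 0, 0, 0, 0.05, -0.01, 0, 0, 0, 0])

```text
time_s: 23.6
eef_pos: [0.5281, -0.1353, 0.0003]
eef_rot: [-0.001, 0.999, -0.041, -0.006]
wrist_force: [-16.3, -3.3, 3.8]
opening: -0.002
grasp_force: 8.0
```

```bash
python3 - <<'E'
from h import *
st()
E
```

```text
t 23.6 bol [-58.5 -84.7] z 0.0003 Fb [-16.   -4.6] Fz 3.8
```

>>> move_arm(plan=[-0.72, 0.06, 0, 0, 0, 0, -0.62, 1.2, 0, 0, 0, 0, -0.52, 2.35, 0, 0, 0, 0, -0.43, 3.47, 0, 0, 0, 0, -0.07, 3.45, 0, 0, 0, 0, 0, 3.44, 0, 0, 0, 0, 0.06, 3.44, 0, 0, 0, 0, 0.12, 3.43, 0, 0, 0, 0, 0.17, 3.43, 0, 0, 0, 0, 0.22, 3.43, 0, 0, 0, 0])

```text
time_s: 24.85
eef_pos: [0.5387, 0.0349, 0.0003]
eef_rot: [-0.001, 0.999, -0.043, -0.007]
wrist_force: [-14.3, 5.8, 5.7]
opening: 0.003
grasp_force: 7.5
```

```bash
python3 - <<'E'
from h import *
st()
E
```

```text
t 24.85 bol [-62.4  85.8] z 0.0003 Fb [-14.8   4.6] Fz 5.7
```

>>> move_arm(plan=[0.04, 0, 0, 0, 0, 0, 0.06, -0.01, 0, 0, 0, 0])

```text
time_s: 25.1
eef_pos: [0.5412, 0.035, -0.0]
eef_rot: [-0.001, 0.999, -0.043, -0.007]
wrist_force: [-14.8, 4.9, 3.2]
opening: 0.002
grasp_force: 7.7
```

```bash
python3 - <<'E'
from h import *
st()
E
```

```text
t 25.1 bol [-59.9  86.1] z -0.0 Fb [-15.2   3.6] Fz 3.2
```

>>> move_arm(plan=[-0.69, 0.06, 0, 0, 0, 0, -0.79, -1.1, 0, 0, 0, 0, -0.89, -2.25, 0, 0, 0, 0, -0.98, -3.35, 0, 0, 0, 0, -0.58, -3.38, 0, 0, 0, 0, -0.52, -3.39, 0, 0, 0, 0, -0.46, -3.39, 0, 0, 0, 0, -0.4, -3.4, 0, 0, 0, 0, -0.35, -3.4, 0, 0, 0, 0, -0.3, -3.4, 0, 0, 0, 0])

```text
time_s: 26.35
eef_pos: [0.5276, -0.1344, 0.0006]
eef_rot: [-0.001, 0.999, -0.041, -0.006]
wrist_force: [-15.9, -4.7, 3.8]
opening: -0.002
grasp_force: 7.9
```

```bash
python3 - <<'E'
from h import *
st()
E
```

```text
t 26.35 bol [-59.1 -83.8] z 0.0006 Fb [-15.4  -6. ] Fz 3.8
```

>>> move_arm(plan=[0.03, 0, 0, 0, 0, 0, 0.05, -0.01, 0, 0, 0, 0])

```text
time_s: 26.6
eef_pos: [0.5298, -0.135, 0.0005]
eef_rot: [-0.001, 0.999, -0.041, -0.006]
wrist_force: [-15.9, -2.6, 3.0]
opening: 0.004
grasp_force: 8.0
```

```bash
python3 - <<'E'
from h import *
st()
E
```

```text
t 26.6 bol [-56.8 -84.2] z 0.0005 Fb [-15.6  -3.9] Fz 3.0
```

>>> move_arm(plan=[-0.71, 0.06, 0, 0, 0, 0, -0.61, 1.2, 0, 0, 0, 0, -0.51, 2.35, 0, 0, 0, 0, -0.42, 3.46, 0, 0, 0, 0, -0.04, 3.43, 0, 0, 0, 0, 0.03, 3.42, 0, 0, 0, 0, 0.09, 3.42, 0, 0, 0, 0, 0.14, 3.42, 0, 0, 0, 0, 0.19, 3.41, 0, 0, 0, 0, 0.23, 3.41, 0, 0, 0, 0])

```text
time_s: 27.85
eef_pos: [0.5409, 0.0344, 0.0004]
eef_rot: [-0.001, 0.999, -0.043, -0.007]
wrist_force: [-16.1, 3.4, 5.7]
opening: 0.003
grasp_force: 7.5
```

```bash
python3 - <<'E'
from h import *
st()
E
```

```text
t 27.85 bol [-60.2  85.4] z 0.0004 Fb [-16.3   2. ] Fz 5.7
```

>>> move_arm(plan=[0.04, 0, 0, 0, 0, 0, 0.06, -0.01, 0, 0, 0, 0])

```text
time_s: 28.1
eef_pos: [0.5434, 0.0345, 0.0]
eef_rot: [-0.001, 0.999, -0.043, -0.007]
wrist_force: [-15.2, 6.2, 4.3]
opening: -0.002
grasp_force: 7.7
```

```bash
python3 - <<'E'
from h import *
st()
E
```

```text
t 28.1 bol [-57.8  85.8] z 0.0 Fb [-15.7   4.9] Fz 4.3
```

>>> move_arm(plan=[-0.69, 0.06, 0, 0, 0, 0, -0.79, -1.1, 0, 0, 0, 0, -0.89, -2.25, 0, 0, 0, 0, -0.98, -3.35, 0, 0, 0, 0, -0.58, -3.38, 0, 0, 0, 0, -0.52, -3.39, 0, 0, 0, 0, -0.46, -3.39, 0, 0, 0, 0, -0.4, -3.4, 0, 0, 0, 0, -0.35, -3.4, 0, 0, 0, 0, -0.31, -3.4, 0, 0, 0, 0])

```text
time_s: 29.35
eef_pos: [0.5292, -0.1348, 0.0007]
eef_rot: [-0.001, 0.999, -0.041, -0.006]
wrist_force: [-15.6, -2.5, 4.7]
opening: -0.004
grasp_force: 7.8
```

```bash
python3 - <<'E'
from h import *
st()
E
```

```text
t 29.35 bol [-57.4 -84.2] z 0.0007 Fb [-15.4  -3.8] Fz 4.7
```

>>> move_arm(plan=[0.02, 0, 0, 0, 0, 0, 0.04, 0, 0, 0, 0, 0])

```text
time_s: 29.6
eef_pos: [0.5309, -0.1352, 0.0005]
eef_rot: [-0.001, 0.999, -0.041, -0.006]
wrist_force: [-16.7, -2.9, 3.3]
opening: -0.0
grasp_force: 8.8
```

```bash
python3 - <<'E'
from h import *
st()
E
```

```text
t 29.6 bol [-55.7 -84.4] z 0.0005 Fb [-16.4  -4.3] Fz 3.3
```

>>> move_arm(plan=[0.02, 0, 0, 0, 0, 0, 0.04, 0, 0, 0, 0, 0])

```text
time_s: 29.85
eef_pos: [0.5308, -0.1344, -0.0]
eef_rot: [-0.002, 0.999, -0.041, -0.008]
wrist_force: [-24.4, -2.9, 8.1]
opening: -0.001
grasp_force: 11.9
```

```bash
python3 - <<'E'
from h import *
st()
E
```

```text
t 29.85 bol [-55.9 -83.6] z -0.0 Fb [-24.1  -5. ] Fz 8.1
```

Right rear corner is against the fence. Force climbs steeply there, so I'm backing off at once. For the left I'll use smaller steps.

>>> move_arm(plan=[-0.75, 0.06, 0, 0, 0, 0, -0.65, 1.2, 0, 0, 0, 0, -0.55, 2.35, 0, 0, 0, 0, -0.46, 3.46, 0, 0, 0, 0, -0.06, 3.42, 0, 0, 0, 0, 0.01, 3.42, 0, 0, 0, 0, 0.06, 3.42, 0, 0, 0, 0, 0.1, 3.42, 0, 0, 0, 0, 0.14, 3.41, 0, 0, 0, 0, 0.17, 3.41, 0, 0, 0, 0])

```text
time_s: 31.1
eef_pos: [0.5422, 0.0339, 0.0009]
eef_rot: [-0.0, 0.999, -0.043, -0.005]
wrist_force: [-14.0, 1.3, 5.4]
opening: -0.005
grasp_force: 6.9
```

```bash
python3 - <<'E'
from h import *
st()
E
```

```text
t 31.1 bol [-58.9  85.1] z 0.0009 Fb [-14.1   0.1] Fz 5.4
```

>>> move_arm(plan=[0.02, 0, 0, 0, 0, 0])

```text
time_s: 31.22
eef_pos: [0.5425, 0.0341, 0.0007]
eef_rot: [-0.001, 0.999, -0.043, -0.006]
wrist_force: [-14.5, 1.2, 4.6]
opening: -0.004
grasp_force: 7.3
```

```bash
python3 - <<'E'
from h import *
st()
E
```

```text
t 31.23 bol [-58.6  85.3] z 0.0007 Fb [-14.5  -0. ] Fz 4.6
```

>>> move_arm(plan=[0.02, 0, 0, 0, 0, 0, 0.04, 0, 0, 0, 0, 0])

```text
time_s: 31.48
eef_pos: [0.544, 0.0345, 0.0004]
eef_rot: [-0.001, 0.999, -0.043, -0.007]
wrist_force: [-13.8, 4.7, 5.8]
opening: -0.005
grasp_force: 7.7
```

>>> move_arm(plan=[0.02, 0, 0, 0, 0, 0])

```text
time_s: 31.6
eef_pos: [0.5448, 0.0346, 0.0004]
eef_rot: [-0.001, 0.999, -0.043, -0.007]
wrist_force: [-15.0, 3.1, 4.7]
opening: 0.001
grasp_force: 7.5
```

```bash
python3 - <<'E'
from h import *
st()
E
```

```text
t 31.6 bol [-56.3  86. ] z 0.0004 Fb [-15.2   1.8] Fz 4.7
```

>>> move_arm(plan=[0.01, 0, 0, 0, 0, 0, 0.02, 0, 0, 0, 0, 0])

```text
time_s: 31.85
eef_pos: [0.5456, 0.0348, 0.0003]
eef_rot: [-0.001, 0.999, -0.043, -0.007]
wrist_force: [-17.0, 3.4, 7.1]
opening: 0.004
grasp_force: 8.7
```

>>> move_arm(plan=[0.01, 0, 0, 0, 0, 0])

```text
time_s: 31.98
eef_pos: [0.5455, 0.0347, 0.0002]
eef_rot: [-0.001, 0.999, -0.043, -0.007]
wrist_force: [-18.1, 2.9, 6.3]
opening: 0.001
grasp_force: 9.0
```

```bash
python3 - <<'E'
from h import *
st()
E
```

```text
t 31.98 bol [-55.6  86.2] z 0.0002 Fb [-18.3   1.4] Fz 6.3
```

>>> move_arm(plan=[-0.58, 0.05, 0, 0, 0, 0, -0.68, -1.1, 0, 0, 0, 0, -0.78, -2.25, 0, 0, 0, 0, -0.87, -3.36, 0, 0, 0, 0, -0.57, -3.39, 0, 0, 0, 0, -0.51, -3.39, 0, 0, 0, 0, -0.46, -3.4, 0, 0, 0, 0, -0.42, -3.4, 0, 0, 0, 0, -0.39, -3.4, 0, 0, 0, 0, -0.37, -3.4, 0, 0, 0, 0])

```text
time_s: 33.22
eef_pos: [0.5293, -0.1342, 0.0009]
eef_rot: [-0.001, 0.999, -0.041, -0.005]
wrist_force: [-14.9, -0.2, 5.0]
opening: -0.001
grasp_force: 7.8
```

```bash
python3 - <<'E'
from h import *
st()
E
```

```text
t 33.23 bol [-57.4 -83.5] z 0.0009 Fb [-14.8  -1.5] Fz 5.0
```

>>> move_arm(plan=[0.01, 0, 0, 0, 0, 0])

```text
time_s: 33.35
eef_pos: [0.5293, -0.1341, 0.0007]
eef_rot: [-0.001, 0.999, -0.041, -0.006]
wrist_force: [-16.2, -0.5, 6.6]
opening: -0.004
grasp_force: 8.2
```

```bash
python3 - <<'E'
from h import *
st()
E
```

```text
t 33.35 bol [-57.4 -83.4] z 0.0007 Fb [-16.1  -1.9] Fz 6.6
```

>>> move_arm(plan=[0.01, 0, 0, 0, 0, 0, 0.02, 0, 0, 0, 0, 0])

```text
time_s: 33.6
eef_pos: [0.5302, -0.1345, 0.0007]
eef_rot: [-0.001, 0.999, -0.041, -0.006]
wrist_force: [-15.6, -1.4, 3.9]
opening: 0.002
grasp_force: 7.7
```

>>> move_arm(plan=[0.01, 0, 0, 0, 0, 0, 0.02, 0, 0, 0, 0, 0])

```text
time_s: 33.85
eef_pos: [0.5311, -0.1346, 0.0005]
eef_rot: [-0.001, 0.999, -0.041, -0.006]
wrist_force: [-16.1, -3.9, 3.6]
opening: -0.002
grasp_force: 7.7
```

```bash
python3 - <<'E'
from h import *
st()
E
```

```text
t 33.85 bol [-55.6 -83.7] z 0.0005 Fb [-15.7  -5.3] Fz 3.6
```

>>> move_arm(plan=[0.01, 0, 0, 0, 0, 0])

```text
time_s: 33.98
eef_pos: [0.5311, -0.1344, 0.0004]
eef_rot: [-0.001, 0.999, -0.041, -0.007]
wrist_force: [-19.2, -2.0, 5.6]
opening: -0.003
grasp_force: 9.1
```

```bash
python3 - <<'E'
from h import *
st()
E
```

```text
t 33.98 bol [-55.6 -83.5] z 0.0004 Fb [-18.9  -3.6] Fz 5.6
```

>>> move_arm(plan=[-0.5, 0.04, 0, 0, 0, 0, -0.4, 1.2, 0, 0, 0, 0, -0.3, 2.35, 0, 0, 0, 0, -0.21, 3.43, 0, 0, 0, 0, 0.03, 3.41, 0, 0, 0, 0, 0.09, 3.4, 0, 0, 0, 0, 0.14, 3.4, 0, 0, 0, 0, 0.18, 3.4, 0, 0, 0, 0, 0.21, 3.4, 0, 0, 0, 0, 0.23, 3.4, 0, 0, 0, 0])

```text
time_s: 35.22
eef_pos: [0.5447, 0.0333, 0.0011]
eef_rot: [-0.0, 0.999, -0.043, -0.004]
wrist_force: [-12.3, 0.2, 4.1]
opening: -0.0
grasp_force: 6.0
```

>>> move_arm(plan=[0.01, 0, 0, 0, 0, 0, 0.02, 0, 0, 0, 0, 0])

```text
time_s: 35.48
eef_pos: [0.5447, 0.0334, 0.0008]
eef_rot: [-0.0, 0.999, -0.043, -0.005]
wrist_force: [-14.2, 1.1, 5.7]
opening: -0.001
grasp_force: 6.9
```

```bash
python3 - <<'E'
from h import *
st()
E
```

```text
t 35.48 bol [-56.3  84.8] z 0.0008 Fb [-14.2  -0.2] Fz 5.7
```

>>> move_arm(plan=[0.01, 0, 0, 0, 0, 0, 0.02, 0, 0, 0, 0, 0])

```text
time_s: 35.72
eef_pos: [0.5451, 0.0336, 0.0006]
eef_rot: [-0.0, 0.999, -0.043, -0.006]
wrist_force: [-14.6, 0.6, 4.3]
opening: 0.001
grasp_force: 7.1
```

>>> move_arm(plan=[0.01, 0, 0, 0, 0, 0])

```text
time_s: 35.85
eef_pos: [0.5455, 0.0338, 0.0006]
eef_rot: [-0.001, 0.999, -0.043, -0.006]
wrist_force: [-14.3, 1.9, 5.5]
opening: -0.001
grasp_force: 7.5
```

```bash
python3 - <<'E'
from h import *
st()
E
```

```text
t 35.85 bol [-55.5  85.3] z 0.0006 Fb [-14.4   0.7] Fz 5.5
```

>>> move_arm(plan=[0.01, 0, 0, 0, 0, 0, 0.02, 0, 0, 0, 0, 0])

```text
time_s: 36.1
eef_pos: [0.5456, 0.0339, 0.0003]
eef_rot: [-0.001, 0.999, -0.043, -0.007]
wrist_force: [-17.3, 1.1, 5.9]
opening: -0.005
grasp_force: 8.9
```

```bash
python3 - <<'E'
from h import *
st()
E
```

```text
t 36.1 bol [-55.5  85.3] z 0.0003 Fb [-17.3  -0.4] Fz 5.9
```

>>> move_arm(plan=[-0.51, 0.04, 0, 0, 0, 0, -0.61, -1.1, 0, 0, 0, 0, -0.71, -2.25, 0, 0, 0, 0, -0.8, -3.35, 0, 0, 0, 0, -0.56, -3.37, 0, 0, 0, 0, -0.5, -3.38, 0, 0, 0, 0, -0.45, -3.38, 0, 0, 0, 0, -0.41, -3.38, 0, 0, 0, 0, -0.38, -3.38, 0, 0, 0, 0, -0.36, -3.38, 0, 0, 0, 0])

```text
time_s: 37.35
eef_pos: [0.5308, -0.1334, 0.0014]
eef_rot: [-0.001, 0.999, -0.042, -0.004]
wrist_force: [-12.3, -0.3, 5.2]
opening: -0.001
grasp_force: 6.2
```

>>> move_arm(plan=[0.01, 0, 0, 0, 0, 0, 0.02, 0, 0, 0, 0, 0])

```text
time_s: 37.6
eef_pos: [0.5308, -0.1332, 0.001]
eef_rot: [-0.001, 0.999, -0.042, -0.005]
wrist_force: [-14.1, -0.8, 6.1]
opening: 0.001
grasp_force: 7.1
```

```bash
python3 - <<'E'
from h import *
st()
E
```

```text
t 37.6 bol [-56.  -82.3] z 0.001 Fb [-14.  -2.] Fz 6.1
```

>>> move_arm(plan=[0.01, 0, 0, 0, 0, 0, 0.02, 0, 0, 0, 0, 0])

```text
time_s: 37.85
eef_pos: [0.5309, -0.133, 0.0007]
eef_rot: [-0.001, 0.999, -0.041, -0.006]
wrist_force: [-15.4, -0.7, 4.7]
opening: -0.002
grasp_force: 8.0
```

>>> move_arm(plan=[0.01, 0, 0, 0, 0, 0])

```text
time_s: 37.98
eef_pos: [0.5313, -0.1332, 0.0007]
eef_rot: [-0.001, 0.999, -0.041, -0.006]
wrist_force: [-16.4, -0.9, 6.1]
opening: -0.003
grasp_force: 8.5
```

```bash
python3 - <<'E'
from h import *
st()
E
```

```text
t 37.98 bol [-55.5 -82.3] z 0.0007 Fb [-16.3  -2.3] Fz 6.1
```

>>> move_arm(plan=[0.01, 0, 0, 0, 0, 0])

```text
time_s: 38.1
eef_pos: [0.5313, -0.133, 0.0005]
eef_rot: [-0.001, 0.999, -0.041, -0.007]
wrist_force: [-19.2, -1.2, 7.0]
opening: -0.003
grasp_force: 9.3
```

```bash
python3 - <<'E'
from h import *
st()
E
```

```text
t 38.1 bol [-55.5 -82.1] z 0.0005 Fb [-19.   -2.9] Fz 7.0
```

The die set is home: both sides read −55.5 mm and hold at 17–19 N. Next I back off and take the fingers up and round to the right of the open bar.

>>> move_arm(plan=[-1.16, 0.1, 0, 0, 0, 0, -1.2, -0.3, 1.0, 0, 0, 0, -1.3, -1.2, 1.95, 0, 0, 0, -1.4, -2.2, 1.95, 0, 0, 0, -1.4, -2.7, 1.95, 0, 0, 0, -1.4, -2.7, 1.95, 0, 0, 0])

```text
time_s: 38.85
eef_pos: [0.4674, -0.2707, 0.0995]
eef_rot: [-0.0, 0.999, -0.043, -0.0]
wrist_force: [0.3, -0.4, -0.6]
opening: -0.001
grasp_force: 0.0
```

```bash
python3 - <<'E'
from h import *
st()
s=cam("scene");c=cam("wrist");t=cam("top");save(s,"pics/s10.png");save(c,"pics/w10.png");save(t,"pics/t10.png")
# black pin in top & scene : predicted pixel, plus dark blob search
for a in(1.85,1.9,1.95,2.,2.05,2.1,2.2):
    w=np.r_[w2(-59,-146+106*np.cos(a)),.042+.106*np.sin(a)]
    print(a,"scene",proj(s,w).round(1),"top",proj(t,w).round(1),"wrist",fproj(c,w).round(1))
g=np.load("top0.npy",allow_pickle=True).item()["pixels"].astype(int).max(2)
m=(g<45).astype(np.uint8);m[:, :360]=0;m[:,395:]=0;m[:180]=0;m[215:]=0
n,l,S,C=cv2.connectedComponentsWithStats(m);print([(S[i][4],C[i].round(1)) for i in range(1,n) if S[i][4]>20])
g=np.load("scene0.npy",allow_pickle=True).item()["pixels"].astype(int).max(2)
m=(g<45).astype(np.uint8);m[:,:330]=0;m[:,365:]=0;m[:115]=0;m[185:]=0
n,l,S,C=cv2.connectedComponentsWithStats(m);print([(S[i][4],C[i].round(1)) for i in range(1,n) if S[i][4]>10])
E
```

```text
t 38.85 bol [-107.4 -224.8] z 0.0995 Fb [ 0.4 -0.4] Fz -0.6
1.85 scene [350.8 131.8] top [373.6 196.3] wrist [153.9 154.7]
1.9 scene [352.2 131.6] top [375.7 196.6] wrist [164.7 153.9]
1.95 scene [353.5 131.5] top [377.7 196.9] wrist [175.5 153. ]
2.0 scene [354.8 131.5] top [379.6 197.1] wrist [186.2 152.2]
2.05 scene [356.  131.5] top [381.4 197.4] wrist [196.7 151.3]
2.1 scene [357.1 131.7] top [383.1 197.7] wrist [206.8 150.4]
2.2 scene [359.3 132.3] top [386.2 198.2] wrist [225.6 148.6]
[(np.int32(86), array([376.1, 196.3]))]
[(np.int32(54), array([351.2, 132.1])), (np.int32(11), array([337.6, 173.2]))]
```

The pin sits where the bar is at about 1.9 rad (top view blob at (376,196), scene blob at (351,132)). Sweep the bar over now.

>>> move_arm(plan=[0.9, -0.08, 0, 0, 0, 0, 0.93, 0.32, 0, 0, 0, 0, 0.95, 0.52, 0, 0, 0, 0, 0.97, 0.72, 0, 0, 0, 0, 1.0, 1.1, 0, 0, 0, 0, 1.03, 1.42, -0.03, 0, 0, 0, 1.05, 1.72, -0.12, 0, 0, 0, 1.07, 1.96, -0.22, 0, 0, 0, 1.09, 2.18, -0.34, 0, 0, 0])

```text
time_s: 40.12
eef_pos: [0.5219, -0.1603, 0.0824]
eef_rot: [-0.0, 0.999, -0.042, -0.0]
wrist_force: [0.0, -1.1, 1.0]
opening: -0.0
grasp_force: 0.4
```

```bash
python3 - <<'E'
from h import *
st()
s=cam("scene");c=cam("wrist");save(s,"pics/s11.png");save(c,"pics/w11.png")
for a in(.7,.8,.9,1.,1.2,1.5):
    w=np.r_[w2(-59,-146+106*np.cos(a)),.042+.106*np.sin(a)]
    print(a,"scene",proj(s,w).round(1),"wrist",fproj(c,w).round(1))
g=s["pixels"].astype(int).max(2);m=(g<45).astype(np.uint8)
n,l,S,C=cv2.connectedComponentsWithStats(m);print([(S[i][4],S[i][:4],C[i].round(1)) for i in range(1,n) if S[i][4]>15 and 260<C[i][0]<380 and 100<C[i][1]<240])
E
```

```text
t 40.12 bol [ -62.6 -110.2] z 0.0824 Fb [ 0.1 -1.1] Fz 1.0
0.7 scene [316.2 158.7] wrist [177.4 228.3]
0.8 scene [318.7 155.2] wrist [186.8 234.2]
0.9 scene [321.4 151.7] wrist [199. 240.]
1.0 scene [324.3 148.5] wrist [214.  245.7]
1.2 scene [330.5 142.6] wrist [252.2 255.3]
1.5 scene [340.2 135.8] wrist [321.8 261.6]
[(np.int32(937), array([317,  82,  26,  72], dtype=int32), array([330.5, 118.7])), (np.int32(20), array([373, 177,   2,  19], dtype=int32), array([373.4, 186. ])), (np.int32(19), array([369, 218,   2,  19], dtype=int32), array([369.5, 227. ]))]
```

>>> move_arm(plan=[0.02, 0.19, -0.16, 0, 0, 0, 0.03, 0.36, -0.35, 0, 0, 0, 0.04, 0.51, -0.56, 0, 0, 0, 0.05, 0.62, -0.79, 0, 0, 0, 0.06, 0.69, -1.03, 0, 0, 0, 0.06, 0.72, -1.15, 0, 0, 0, 0.06, 0.72, -1.2, 0, 0, 0])

```text
time_s: 41.1
eef_pos: [0.5247, -0.1252, 0.0225]
eef_rot: [-0.0, 0.999, -0.043, -0.0]
wrist_force: [-0.2, 0.3, 1.4]
opening: 0.002
grasp_force: 0.3
```

```bash
python3 - <<'E'
from h import *
st()
E
```

```text
t 41.1 bol [-62.7 -74.9] z 0.0225 Fb [-0.3  0.3] Fz 1.4
```

>>> move_arm(plan=[0, 0, -0.03, 0, 0, 0, 0, 0, -0.06, 0, 0, 0, 0, 0, -0.09, 0, 0, 0, 0, 0, -0.12, 0, 0, 0])

```text
time_s: 41.6
eef_pos: [0.5253, -0.1255, 0.0172]
eef_rot: [0.0, 0.999, -0.043, 0.0]
wrist_force: [-0.5, 1.2, 1.3]
opening: 0.004
grasp_force: 0.3
```

>>> move_arm(plan=[0, 0, -0.03, 0, 0, 0, 0, 0, -0.06, 0, 0, 0])

```text
time_s: 41.85
eef_pos: [0.5251, -0.1254, 0.0141]
eef_rot: [0.0, 0.999, -0.043, 0.0]
wrist_force: [0.7, 0.8, 1.6]
opening: 0.002
grasp_force: 0.3
```

```bash
python3 - <<'E'
from h import *
st()
E
```

```text
t 41.85 bol [-62.3 -75. ] z 0.0141 Fb [0.6 0.9] Fz 1.6
```

>>> move_arm(plan=[0, 0, -0.03, 0, 0, 0, 0, 0, -0.06, 0, 0, 0, 0, 0, -0.09, 0, 0, 0])

```text
time_s: 42.22
eef_pos: [0.5252, -0.1254, 0.0099]
eef_rot: [-0.0, 0.999, -0.043, 0.0]
wrist_force: [-4.5, 1.5, 13.5]
opening: 0.005
grasp_force: 6.5
```

>>> move_arm(plan=[0, 0, -0.02, 0, 0, 0, 0, 0, -0.04, 0, 0, 0])

```text
time_s: 42.48
eef_pos: [0.5253, -0.1254, 0.0096]
eef_rot: [0.0, 0.999, -0.042, -0.0]
wrist_force: [-9.1, 4.7, 25.2]
opening: -0.002
grasp_force: 12.7
```

```bash
python3 - <<'E'
from h import *
st()
E
```

```text
t 42.48 bol [-62.1 -75.1] z 0.0096 Fb [-9.5  3.9] Fz 25.2
```

The bar has hit a firm stop. Lift straight off, then swing clear and check.

>>> move_arm(plan=[0, 0, 1.0, 0, 0, 0, 0, 0, 2.2, 0, 0, 0, -0.3, -0.3, 3.4, 0, 0, 0, -1.3, -1.0, 3.8, 0, 0, 0, -2.3, -1.9, 3.8, 0, 0, 0, -3.0, -2.9, 3.8, 0, 0, 0, -3.5, -4.0, 3.8, 0, 0, 0, -3.9, -5.1, 3.8, 0, 0, 0, -4.3, -6.2, 3.8, 0, 0, 0, -4.3, -6.2, 3.8, 0, 0, 0])

```text
time_s: 43.72
eef_pos: [0.3079, -0.4386, 0.1972]
eef_rot: [0.0, 0.999, -0.045, -0.0]
wrist_force: [0.7, 0.4, -0.9]
opening: -0.001
grasp_force: 0.0
```

```bash
python3 - <<'E'
from h import *
st()
t=cam("top");save(t,"pics/t12.png");s=cam("scene");save(s,"pics/s12.png")
for a in(0,.05,.1,.2):
    w=np.r_[w2(-59,-146+106*np.cos(a)),.042+.106*np.sin(a)];print(a,proj(t,w).round(1),proj(s,w).round(1))
for c,nm,b in((t,"top",(190,225,290,350)),(s,"scene",(140,260,260,360))):
    g=c["pixels"].astype(int).max(2);m=np.zeros(g.shape,np.uint8);r0,r1,c0,c1=b;m[r0:r1,c0:c1]=g[r0:r1,c0:c1]<45
    n,l,S,C=cv2.connectedComponentsWithStats(m);print(nm,[(int(S[i][4]),S[i][:4],C[i].round(1)) for i in range(1,n) if S[i][4]>12])
# bright shoe in top -> rectangle at z=.058
p=t["pixels"].astype(int);m=((p.min(2)>125)&(np.ptp(p,axis=2)<25)).astype(np.uint8)
roi=np.zeros_like(m);roi[140:212,236:335]=m[140:212,236:335]
roi=cv2.morphologyEx(roi,cv2.MORPH_OPEN,np.ones((3,3)))
n,l,S,C=cv2.connectedComponentsWithStats(roi);i=1+np.argmax(S[1:,4]);cn=np.argwhere(l==i)[:,::-1].astype(np.float32)
r=cv2.minAreaRect(cn);bx=cv2.boxPoints(r);print([b2(onz(t,*q,.058)).round(1) for q in bx], S[i])
E
```

```text
t 43.73 bol [-252.  -405.7] z 0.1972 Fb [0.7 0.5] Fz -0.9
0 [304.1 193.6] [306.4 182.8]
0.05 [304.5 193.5] [306.6 181.3]
0.1 [305.  193.4] [306.9 179.7]
0.2 [306.3 193.1] [307.7 176.4]
top [(67, array([300, 190,   8,  11], dtype=int32), array([303.3, 194.2])), (24, array([341, 198,   6,   5], dtype=int32), array([343.2, 199.9]))]
scene [(15, array([334, 172,   6,   6], dtype=int32), array([337. , 174.5])), (54, array([301, 179,   9,   9], dtype=int32), array([305. , 183.5]))]
[array([-42.1,  97.6]), array([43.7, 97.7]), array([ 44.4, -75. ]), array([-41.7, -74. ])] [248 145  73  43 876]
```

The pin reads as angle 0: (303,194) in the top view and (305,183.5) in the scene view. The shoe edges lie square, from about x = −42 to +44 mm. Handing in.

```bash
python3 -c "
from bench import ctrl
print(ctrl.hand_in())"
```

```text
the job is handed in; nothing more can be done
None
```

I handed the job in with the die set square against the rear fence and the drop bar fully down, at about 44 s of the 72 s; the one doubt is a right-corner push that read 24.1 N along the push direction (about 24.6 N with its sideways part), over the 24 N limit, when that corner met the fence.

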